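# Press a circuit board into a sprung edge clip

### The job

Take the wider of the two circuit boards out of the rack and press its beaded lower edge into the sprung edge clip on the sloping stand, until the jaw has snapped over the bead and the board sits fully home and square in the clip; then let go of it. Leave the narrow board in the rack and do not disturb the other things on the worktop.

Things in the scene. Friction and masses are not known exactly. Their poses are not given: they have to be found in the camera images.
- wide_board_grip (a point): centre of the 70 mm long (y), 12 mm thick (x), 20 mm high grip bar along the top of the wider board, the one to be moved. It lies 95 mm above the underside of the board's bead. Axes: x through the thickness, y along the width, z up the board; both faces are alike. The board stands upright in a rack groove and may lean up to 6 degrees
- wide_board_edge (a point): middle of the wider board's lower edge: the lowest point of its bead, half-way along the 120 mm width. Same axes as wide_board_grip, which lies 95 mm along +z
- wide_board: the wider circuit board, 120 mm wide (y), 105 mm high (z), 0.1 to 0.2 kg. Along its whole lower edge runs a round bead 8 mm in diameter; above it the panel is 4 mm thick, with the grip bar on top. Origin and axes as for wide_board_edge
- narrow_board_grip (a point): centre of the grip bar (12 x 70 x 20 mm) of the narrower board, which stays in the rack: 80 mm wide, otherwise like the wide one, same axes
- board_rack: fixed rack on the worktop: base plate 130x140x6 mm (x, y, z) with two parallel grooves along its y, at x = -38 and +38 mm, one board in each (either way round). Each groove lies between two white rails 110 mm long, tops 51 mm above the worktop; the gap is 10 mm, its floor 6 mm above the worktop. Origin: centre of the underside
- clip_stand: fixed grey stand that carries the clip on its sloping top; base 130x160 mm (x, y), highest part about 110 mm above the worktop. Origin: under the seat of the clip, on the worktop; z vertical
- clip: the edge clip. Origin: the seat, where the middle of the board's lower edge rests when home, 61.5 mm above the worktop. z points out of the clip (a board goes in along -z) and leans 30 degrees from vertical, towards the stand's -x side (the robot's side), so board and tool must lean too. y runs along the slot, x across it, up the slope
- clip_wall (a point): middle of the upper edge of the clip's fixed flat wall, on the robot's side of the slot: 37 mm along z from the seat. The wall's face is 4 mm from the seat in -x and a lip flares away from the slot above it, up to z = 48 mm. End stops at y = -64 and +64 mm reach up to z = 28 mm. Axes as for the clip
- clip_nose (a point): middle of the nose of the sprung steel jaw, opposite the wall, 100 mm long. At rest it is level with the seat in x (leaving a 4 mm gap to the wall), 9 mm above it in z; the jaw's lead-in plate slopes up and away to x = 12, z = 29 mm from the seat. Axes as for the clip
- clip_jaw (a joint): how far the jaw is pushed back along the clip's +x (m): 0 empty, about 0.004 while the bead passes, 0.002 when the board is home and the jaw has snapped shut over the bead on to the panel. Spring 2 N at 0, 9 N at 0.004. Pushing a board in takes about 7 to 15 N, in the last 15 mm; home is a firm stop
- bottle: bystander: round white bottle with a cap, 62 mm across, 140 mm tall, behind the stand. Origin: centre of the underside
- cell_a: bystander: black round test cell, 69 mm across, 83 mm tall, right of the stand. Origin: centre of the underside
- cell_b: bystander: black round test cell, 69 mm across, 83 mm tall, right of and behind the stand. Origin: centre of the underside
- glass_jar: bystander: round glass jar with a black cap, 68 mm across, 100 mm tall, behind the stand. Origin: centre of the underside
- mouse: bystander: black computer mouse, 106x60x34 mm, in front. Origin: centre of the underside
- timer: bystander: white digital timer, 66x62x18 mm, in front of the stand. Origin: centre of the underside
- tape: bystander: roll of tape lying flat, 106 mm across, 25 mm high, front right. Origin: centre of the underside

How it is judged:
By the outcome, as a careful person would: the job done as asked, in the order asked, and still so for the second after the job is handed in, with the robot touching nothing.
It also fails if it takes over 40 s, if anything falls off the work surface, if the arm or the gripper's body presses on something with over 40 N, if the wrist force passes 120 N, or if a joint passes its speed limit or range.

### The arm

A 6-joint arm with a two-finger parallel gripper is mounted at the origin on a cart in front of the work surface, level with it; the furniture and walls round the work are solid. World frame = base frame: x ahead of the robot, y to its left, z up, the work surface at z = 0. Lengths are in m, angles in rad, forces in N, time in s.
With the tool pointing down it reaches from about 0.325 to 0.9 m from the base axis. Payload 3.5 kg.
Tool frame: the origin (TCP) lies on the front face of the gripper's body, between the roots of the fingers; the fingertips stand 73 mm ahead of it and the grasp point (between the pads) lies 54 mm ahead of it (robot.grasp_offset is the distance from the TCP to the grasp point, in m); z points along the fingers, y is the direction in which the jaws open and shut (so a half turn about z gives the same grasp; the last joint's range is limited). The gripper opens to 85 mm and grips with 20 to 120 N. Pads are 22 mm wide; open, the fingers measure 114 mm over their backs; the gripper's body (76 mm by 85 mm) begins 54 mm behind the grasp point. The pads swing forward as they close: fully open they stand 13 mm farther back than shut.
Start: joints at [-1.391, 0.276, -0.026, 1.268, 0, 1.467], TCP at [0.174, -0.6, 0.304] pointing down, gripper open.
Joint ranges: [-3.12, 3.12], [-0.85, 1.88], [-1.08, 1.24], [-1.95, 2.15], [-1.57, 1.53], [-3.14, 3.14]. Speed limits (rad/s): [2.57, 2.57, 3.14, 3.14, 3.14, 3.14].

### API

Orientations are given as a unit quaternion [w, x, y, z].
In Python, from plant import robot gives the robot as it stands. Calls block until the motion is done:
- robot.reach(position, orientation): joint-space move of the TCP to a pose.
- robot.move_l(position, attitude=None, rate=0.15): straight line of the TCP; attitude=None keeps the orientation; rate is the mean speed in m/s.
- robot.movej(angles): joint-space move.
- robot.gripper_open() and robot.grab(f_grip=None): open the fingers fully, or close them until they stop; f_grip is the grip in N (None keeps the last).
- robot.sleep(seconds).
- robot.inverse_kinematics(position, orientation): joint angles nearest the present ones, or None.
- robot.camera(name): name is "side" or "top" or "wrist"; returns the picture (400x640x3 uint8, red, green, blue); there is no depth.
- robot.camera_params(name): a dict with "vfov" (degrees; the focal length in pixels is half the picture's height over the tangent of half this angle, whatever the lens; pixels are square), "cx", "cy" (the principal point, pixels), "k1" (the pictures are not rectified: a ray, as slopes to the right and down, at radius r is drawn at 1 + k1 r^2 times it, then the intrinsics apply), "xyz" and "orientation" of the camera in the world; the wrist camera has in their place "hand_eye" (4x4, takes a point from camera to tool coordinates, whose origin is the TCP and whose axes are the flange's). Camera axes: x right, y up, looking along -z (the intrinsics and any distortion apply to the point x, -y, -z); pixel columns grow to the right and rows downward; lengths in m; the calibration is good to about 2 mm. A picture is of the moment at which its call begins: read the wrist's pose just before it. camera_params takes no time and is no camera call.
A pose or a line that the arm cannot do raises robot.IKError and nothing moves.
- robot.sign_off(): hands the job in, once; it reports no verdict.
Readings, each from a call of its own:
- robot.read_t(): time.
- robot.read_joint_positions(): joint angles.
- robot.read_dq(): joint speeds.
- robot.read_joint_torque(): joint torques, N m.
- robot.read_position(): TCP position.
- robot.read_eef_rot(): TCP orientation.
- robot.read_contact_force(): force on the tool from outside, world axes, zero at the start.
- robot.read_moment(): the same for the moment, N m.
- robot.read_width(): finger opening in m.
Only numpy, scipy, OpenCV 4.12 (cv2) and the standard library are available. Lean on these libraries where they do the work, as an engineer would, in place of code of your own. Each camera call takes 0.05 s, during which the arm holds its last target.

## Working session

There is one attempt and no reset: what is moved stays moved. The work goes in short steps, each a Python script; the robot and the scene stay as the last script left them, time stands still between calls to the robot, and variables do not carry over. Pictures are saved under pics/ and viewed, and the job is handed in when it is done.

```bash
ls; mkdir -p pics
cat > h.py <<'E'
import numpy as np, cv2
from scipy.spatial.transform import Rotation as R
from plant import robot
def rot(q): return R.from_quat([q[1],q[2],q[3],q[0]])
def quat(r):
    q=r.as_quat(); return [q[3],q[0],q[1],q[2]]
def snap(name,fn):
    im=robot.camera(name); cv2.imwrite('pics/'+fn+'.png',im[:,:,::-1]); return im
def campose(name,tp=None):
    p=robot.camera_params(name)
    if 'hand_eye' in p:
        H=np.array(p['hand_eye']); pos,q=tp
        r=rot(q).as_matrix(); return p, r@H[:3,3]+pos, r@H[:3,:3]
    return p,np.array(p['xyz']),rot(p['orientation']).as_matrix()
def KD(p):
    f=200/np.tan(np.radians(p['vfov'])/2)
    return np.array([[f,0,p['cx']],[0,f,p['cy']],[0,0,1]]),np.array([p['k1'],0,0,0,0.])
def ray(name,uv,tp=None):
    p,o,M=campose(name,tp); K,D=KD(p)
    s=cv2.undistortPoints(np.array([[uv]],float),K,D)[0,0]
    d=M@np.array([s[0],-s[1],-1]); return o,d/np.linalg.norm(d)
def onz(name,uv,z,tp=None):
    o,d=ray(name,uv,tp); return o+d*(z-o[2])/d[2]
def tri(r1,r2):
    (o1,d1),(o2,d2)=r1,r2
    A=np.c_[d1,-d2]; t=np.linalg.lstsq(A,o2-o1,rcond=None)[0]
    a,b=o1+d1*t[0],o2+d2*t[1]; return (a+b)/2,np.linalg.norm(a-b)
def proj(name,P,tp=None):
    p,o,M=campose(name,tp); K,D=KD(p)
    c=(np.atleast_2d(P)-o)@M; c=c*[1,-1,-1]
    return cv2.projectPoints(c.reshape(-1,1,3),np.zeros(3),np.zeros(3),K,D)[0].reshape(-1,2)
E
python3 - <<'E'
from h import *
for n in ['side','top','wrist']:
    snap(n,n+'0'); print(n,robot.camera_params(n))
print(robot.read_t(),robot.read_position(),robot.read_eef_rot(),robot.grasp_offset)
E
```

```text
pics
side {'vfov': 43.50039815026133, 'cx': 320.69141688702706, 'cy': 198.3378859309446, 'k1': -0.061559535430175547, 'xyz': array([0.3877926 , 0.56727507, 1.06196611]), 'orientation': array([-0.11090163, -0.03657584,  0.31125309,  0.94312489])}
top {'vfov': 57.91440065460919, 'cx': 322.22638135744114, 'cy': 197.52393332201365, 'k1': -0.0026138568345788274, 'xyz': array([ 0.32450627, -0.15213183,  1.11319601]), 'orientation': array([-0.69629197, -0.08183607,  0.0838963 ,  0.70812553])}
wrist {'vfov': 66.28240487053525, 'cx': 313.96916959898675, 'cy': 201.90422428330436, 'k1': 0.010292720931788811, 'hand_eye': array([[-9.37298914e-04,  9.66235336e-01,  2.57659458e-01,
         6.56463061e-02],
       [ 9.99999561e-01,  9.02865162e-04,  2.51953797e-04,
        -5.45348496e-05],
       [ 1.08149130e-05,  2.57659581e-01, -9.66235758e-01,
        -6.89381761e-02],
       [ 0.00000000e+00,  0.00000000e+00,  0.00000000e+00,
         1.00000000e+00]])}
0.15 [ 0.17430789 -0.59970474  0.30300888] [-8.68252203e-04  9.90021255e-01  1.40915435e-01 -2.03976183e-05] 0.0539
```

View pics/side0.png

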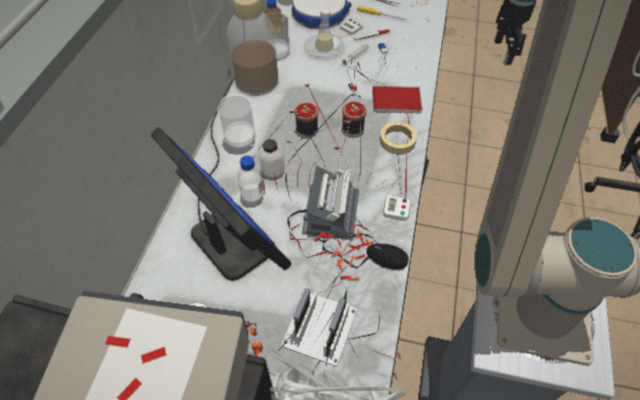

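View pics/top0.png

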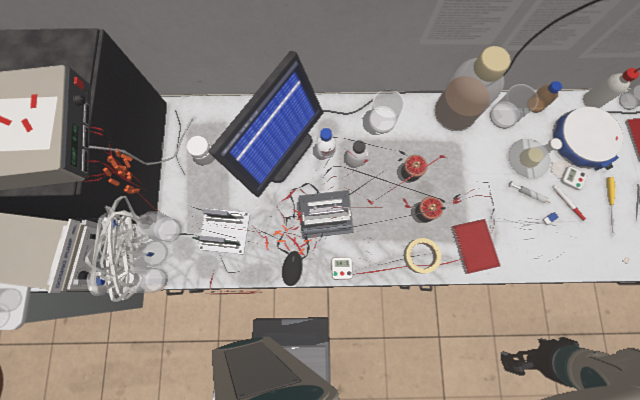

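View pics/wrist0.png

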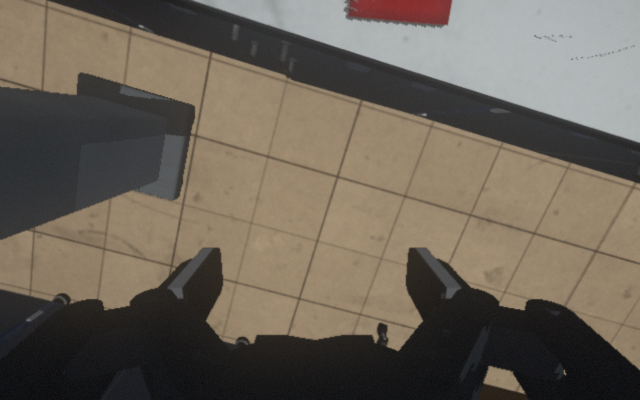

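Top view: rack at about (222,231), with two dark boards. The clip stand is at (327,213), with the monitor behind and between them, the mouse at (292,268) and the timer at (342,268). I'll zoom in and get rough positions.

Run:
```python
from h import *
t=cv2.imread('pics/top0.png'); s=cv2.imread('pics/side0.png')
cv2.imwrite('pics/z1.png',np.hstack([cv2.resize(t[195:265,185:255],(390,390),interpolation=cv2.INTER_CUBIC),cv2.resize(t[180:250,290:360],(390,390),interpolation=cv2.INTER_CUBIC)]))
cv2.imwrite('pics/z2.png',np.hstack([cv2.resize(s[280:370,270:360],(390,390),interpolation=cv2.INTER_CUBIC),cv2.resize(s[155:245,290:380],(390,390),interpolation=cv2.INTER_CUBIC)]))
for n,uv,z in [('top',(222,231),0.05),('top',(327,213),.08),('side',(320,328),.05),('side',(332,203),.08),('top',(265,190),.1),('top',(292,268),.02)]:
    print(n,uv,onz(n,uv,z))
```

```text
top (222, 231) [0.48206554 0.14080459 0.05      ]
top (327, 213) [ 0.5252324  -0.17039087  0.08      ]
side (320, 328) [0.48385647 0.17053157 0.05      ]
side (332, 203) [ 0.52657368 -0.13294175  0.08      ]
top (265, 190) [0.59215152 0.00816592 0.1       ]
top (292, 268) [ 0.37232401 -0.0641353   0.02      ]
```

View pics/z1.png

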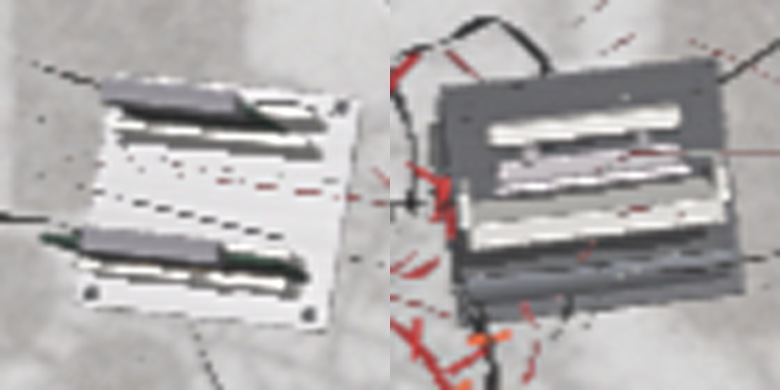

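View pics/z2.png

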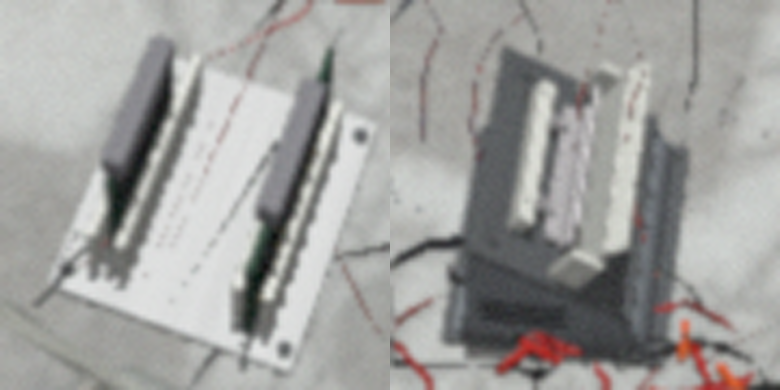

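Run:
```python
from h import *
print('mon near corner',tri(ray('top',(261,192)),ray('side',(287,266))))
print('mon far top corner',tri(ray('top',(293,55)),ray('side',(156,131))))
q0=robot.read_joint_positions()
for s in (1,-1):
  for th in (-7,):
    a=np.radians(th); ex=np.array([np.cos(a),np.sin(a),0]); 
    y=s*ex; z=np.array([0,0,-1.]); x=np.cross(y,z); q=quat(R.from_matrix(np.c_[x,y,z]))
    for P in [(0.47,0.17,0.38),(0.47,.11,.38),(0.44,.15,.16)]:
        print(s,robot.inverse_kinematics(P,q))
    # clip
    a=np.radians(7); ex=np.array([np.cos(a),np.sin(a),0]); zt=ex*.5+[0,0,-.866]; zt/=np.linalg.norm(zt)
    cx=np.cross(np.array([-np.sin(a),np.cos(a),0]),-zt)  # clip x = y cross z
    y=s*cx; x=np.cross(y,zt); q=quat(R.from_matrix(np.c_[x,y,zt]))
    seat=np.array([.53,-.15,.0615])
    for d in (.0,.1):
        print('clip',robot.inverse_kinematics(seat-zt*(.095+.054+d),q))
```

```text
mon near corner (array([0.60031451, 0.03175915, 0.02934676]), np.float64(0.00837204094146578))
mon far top corner (array([ 0.90840359, -0.08653209,  0.28350766]), np.float64(0.0033213460398662806))
1 [ 0.21764905  0.02089409 -0.16616563  1.38373661  0.          1.91061842]
1 [ 0.09588039 -0.01054586 -0.19778976  1.38355243  0.          1.78884976]
1 [ 0.18935429  0.12285041 -0.54696922  0.9009767   0.          1.88232366]
clip [-0.62748314 -0.07917393 -0.77266966  0.47747433  0.34766248  0.89227159]
clip [-0.72655112 -0.26637604 -0.70844637  0.76417663  0.3846418   0.79382597]
-1 [ 0.21764905  0.02089409 -0.16616563  1.38373661  0.         -1.23097423]
-1 [ 0.09588039 -0.01054586 -0.19778976  1.38355243  0.         -1.35274289]
-1 [ 0.18935429  0.12285041 -0.54696922  0.9009767   0.         -1.25926899]
clip [-0.62748314 -0.07917393 -0.77266966  0.47747433  0.34766248 -2.24932107]
clip [-0.72655112 -0.26637604 -0.70844637  0.76417663  0.3846418  -2.34776669]
```

```bash
cat >> h.py <<'E'
def att(yaw,lean=0,s=1):
    "tool attitude; board y axis at yaw, board z leaning 'lean' deg towards -x"
    a=np.radians(yaw); b=np.radians(lean)
    ex=np.array([np.cos(a),np.sin(a),0]); ez=np.array([0,0,1.])
    up=-ex*np.sin(b)+ez*np.cos(b); bx=ex*np.cos(b)+ez*np.sin(b)
    z=-up; y=s*bx; return quat(R.from_matrix(np.c_[np.cross(y,z),y,z]))
def wsnap(fn):
    tp=(np.array(robot.read_position()),np.array(robot.read_eef_rot()))
    im=snap('wrist',fn); np.savez('pics/'+fn+'.npz',p=tp[0],q=tp[1]); return im
def ldtp(fn):
    d=np.load('pics/'+fn+'.npz'); return d['p'],d['q']
E
python3 - <<'E'
from h import *
seat=np.array([.53,-.155,.0615])
q=att(7,30); zt=rot(q).as_matrix()[:,2]
P1=seat-zt*.26+np.array([0,.03,0])
print(P1,robot.inverse_kinematics(P1,q))
t=robot.read_t()
robot.reach([.50,-.12,.33],att(7)); print(robot.read_t()-t); wsnap('w1')
t=robot.read_t()
try:
    robot.reach(P1,q); print(robot.read_t()-t); wsnap('w2')
except robot.IKError as e: print(e)
t=robot.read_t()
robot.reach([.47,.18,.38],att(-7)); print(robot.read_t()-t); wsnap('w3'); print(robot.read_t())
E
```

```text
[ 0.400969   -0.14084301  0.2866666 ] [-0.68142295 -0.31483569 -0.72040297  0.78407467  0.36819115  0.83901378]
2.0833
0.5499999999999998
1.2584
4.1917
```

View pics/w1.png

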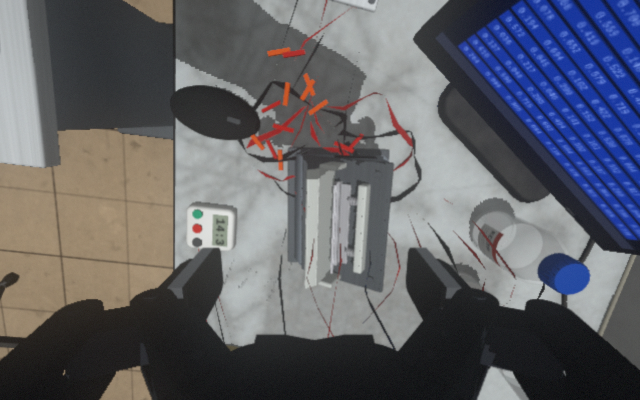

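View pics/w2.png

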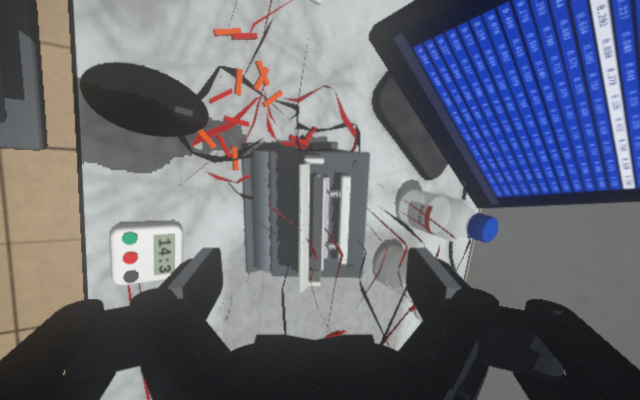

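View pics/w3.png

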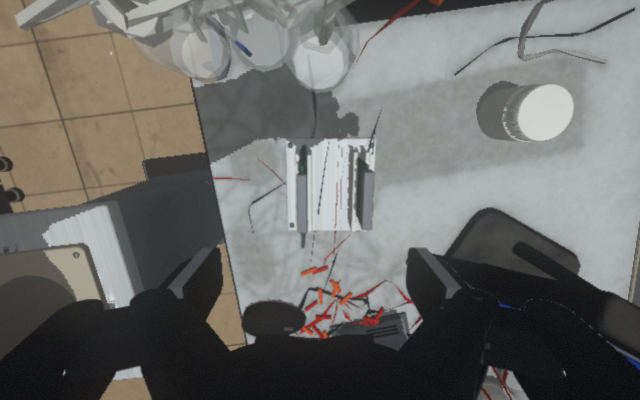

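w1 and w2 show the stand: wall strip near x≈310 px, jaw plate near x≈340–360. In w3 the rack is centred near (333,185), with the wide board on the left at (303,195). Zooming in.

Run:
```python
from h import *
def z(fn,x0,y0,w,h,k,out):
    t=cv2.imread(f'pics/{fn}.png')[y0:y0+h,x0:x0+w]; cv2.imwrite(f'pics/{out}.png',cv2.resize(t,(w*k,h*k),interpolation=cv2.INTER_CUBIC))
z('w3',275,125,120,125,4,'z3'); z('w2',235,135,140,170,3,'z4'); z('w1',280,140,120,160,3,'z5')
```

```text
(no output)
```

View pics/z3.png

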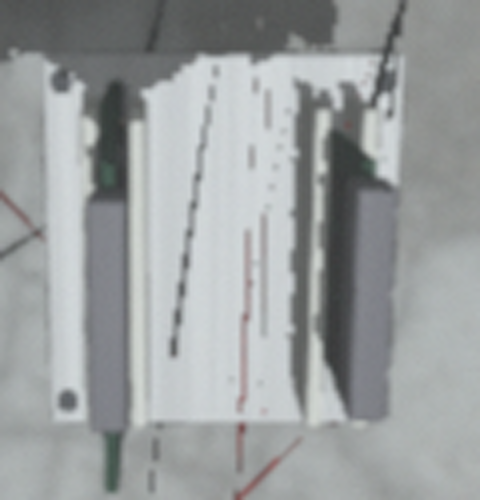

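View pics/z4.png

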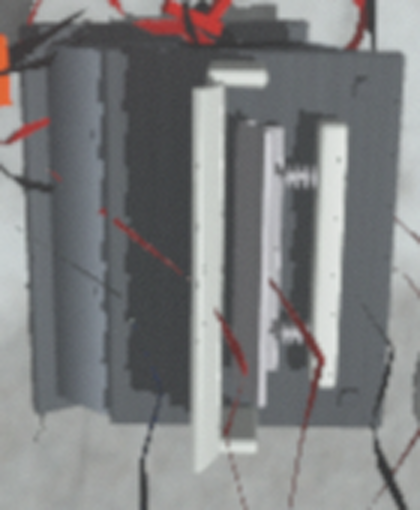

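View pics/z5.png

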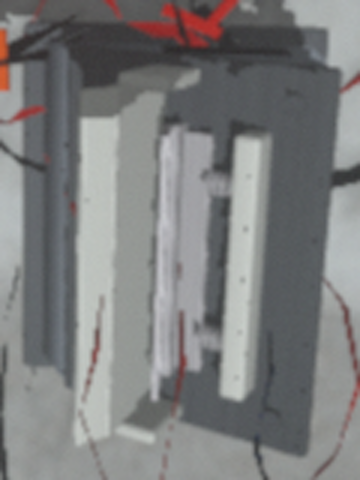

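The board near the robot (left in w3) has panel showing beyond both ends of its bar, so it is the wide one. The far one shows none beyond the near end. I'll look closer at the wide board.

Run:
```python
from h import *
tp=ldtp('w3')
for uv in [(275+108/4,125+196/4),(275+110/4,125+430/4)]: print(onz('wrist',uv,.111,tp))
robot.reach([.44,.15,.28],att(-7)); wsnap('w4'); print(robot.read_t())
```

```text
[0.45861753 0.18878061 0.111     ]
[0.45002133 0.12003029 0.111     ]
4.75
```

View pics/w4.png

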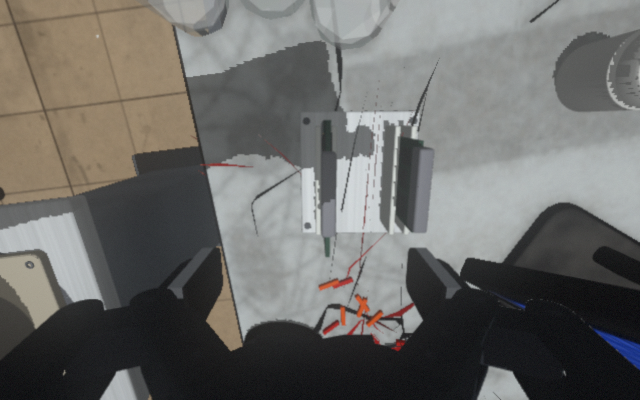

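Run:
```python
from h import *
t=cv2.imread('pics/w4.png')[100:270,285:445]; cv2.imwrite('pics/z6.png',cv2.resize(t,None,fx=3.5,fy=3.5,interpolation=cv2.INTER_NEAREST))
print(ldtp('w4'))
```

```text
(array([0.44025061, 0.14919053, 0.28037975]), array([5.07118352e-05, 7.49638149e-01, 6.61847832e-01, 2.99311180e-04]))
```

View pics/z6.png

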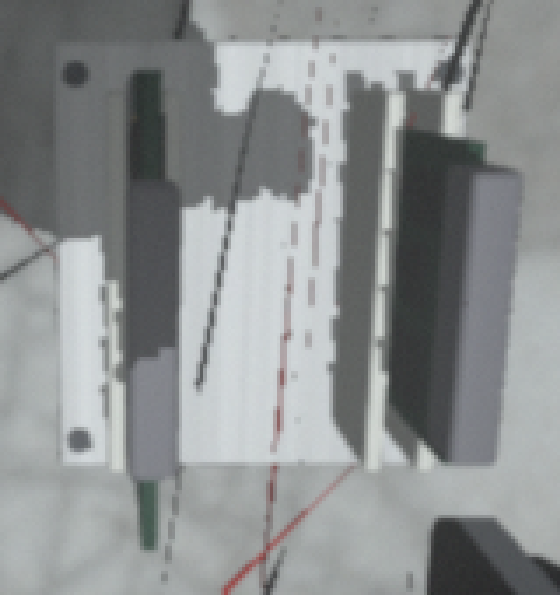

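Run:
```python
from h import *
tp=ldtp('w4')
p,o,M=campose('wrist',tp); print('cam',o)
f=lambda x,y:(285+(x)/3.5-.36,100+(y)/3.5-.36)
for nm,uv,z in [('barTL',(131,181),.111),('barTR',(179,181),.111),('barBL',(131,478),.111),('barBR',(176,478),.111),
  ('panel -y end',(148,549),.091),('panel +y end',(147,70),.05),('+y bead',(147,70),.01),('panel-y far',(147,549),.05),
  ('railL top -y',(117,470),.051),('railL base(+y?)',(112,283),.051),('rackbase TL',(55,42),.006),('rackbase BL',(60,464),.006),('rackbase TR',(468,42),.006),('rackbase BR',(443,464),.006),
  ('hole TL',(75,74),.006),('hole BL',(78,439),.006),('hole TR',(452,73),.006),
  ('rail R1 -y',(373,470),.051),('rail R1 +y',(397,92),.051),('rail R2 +y',(453,92),.051),('rail R2 -y',(427,470),.051),
  ('nar BL',(448,463),.111),('nar BR',(495,463),.111),('nar TL',(470,168),.111),('nar TR',(522,170),.111)]:
    print(nm,onz('wrist',f(*uv),z,tp).round(4))
```

```text
cam [0.44873929 0.2140129  0.3493414 ]
barTL [0.4522 0.1902 0.111 ]
barTR [0.4627 0.1889 0.111 ]
barBL [0.444  0.1209 0.111 ]
barBR [0.4546 0.1195 0.111 ]
panel -y end [0.4457 0.0928 0.091 ]
panel +y end [0.4609 0.213  0.05  ]
+y bead [0.4625 0.2129 0.01  ]
panel-y far [0.4449 0.0736 0.05  ]
railL top -y [0.439  0.1005 0.051 ]
railL base(+y?) [0.4444 0.1565 0.051 ]
rackbase TL [0.4356 0.2246 0.006 ]
rackbase BL [0.4185 0.0879 0.006 ]
rackbase TR [0.5613 0.2087 0.006 ]
rackbase BR [0.5478 0.0717 0.006 ]
hole TL [0.4405 0.2144 0.006 ]
hole BL [0.4258 0.0961 0.006 ]
hole TR [0.5561 0.2001 0.006 ]
rail R1 -y [0.5142 0.091  0.051 ]
rail R1 +y [0.5271 0.1988 0.051 ]
rail R2 +y [0.5421 0.1969 0.051 ]
rail R2 -y [0.53  0.089 0.051]
nar BL [0.5187 0.1153 0.111 ]
nar BR [0.5297 0.1139 0.111 ]
nar TL [0.5264 0.1837 0.111 ]
nar TR [0.5377 0.1818 0.111 ]
```

Run:
```python
from h import *
def z(fn,x0,y0,w,h,k,out):
    t=cv2.imread(f'pics/{fn}.png')[y0:y0+h,x0:x0+w]
    t=cv2.convertScaleAbs(t,alpha=1.0)
    t=cv2.resize(t,(w*k,h*k),interpolation=cv2.INTER_NEAREST)
    for i in range(0,w,10): cv2.putText(t,str(x0+i),(i*k,8),0,.3,(0,0,255)); cv2.line(t,(i*k,10),(i*k,14),(0,0,255))
    for i in range(0,h,10): cv2.putText(t,str(y0+i),(0,i*k+4),0,.3,(0,0,255))
    cv2.imwrite(f'pics/{out}.png',t)
z('w2',290,150,70,74,8,'z7'); z('w2',290,226,70,74,8,'z8'); z('w1',290,150,90,74,8,'z9'); z('w1',290,226,90,74,8,'z10')
```

```text
(no output)
```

View pics/z7.png

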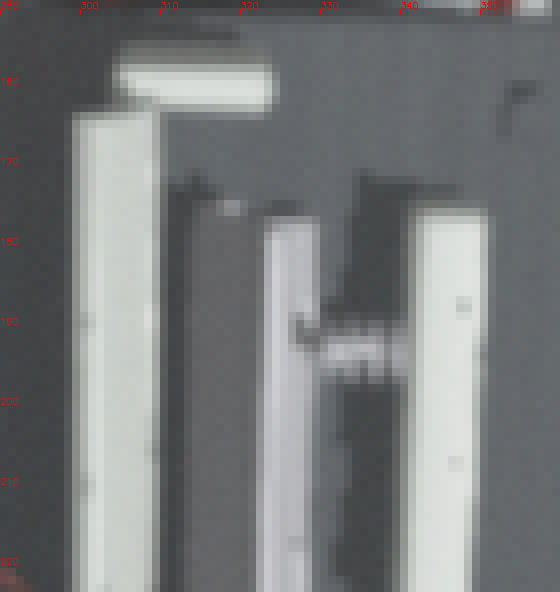

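View pics/z8.png

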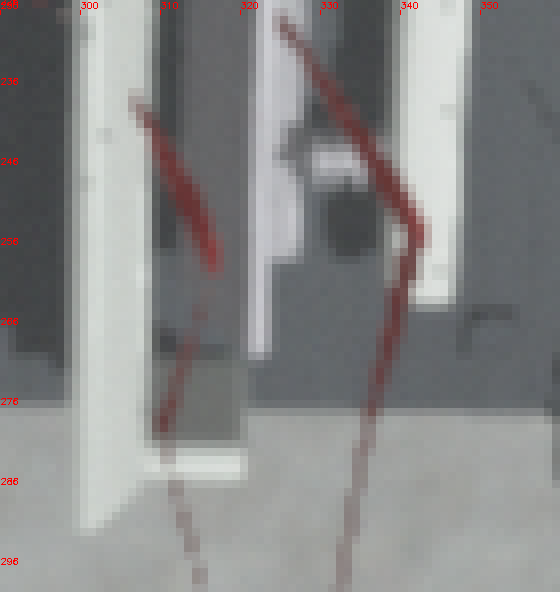

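View pics/z9.png

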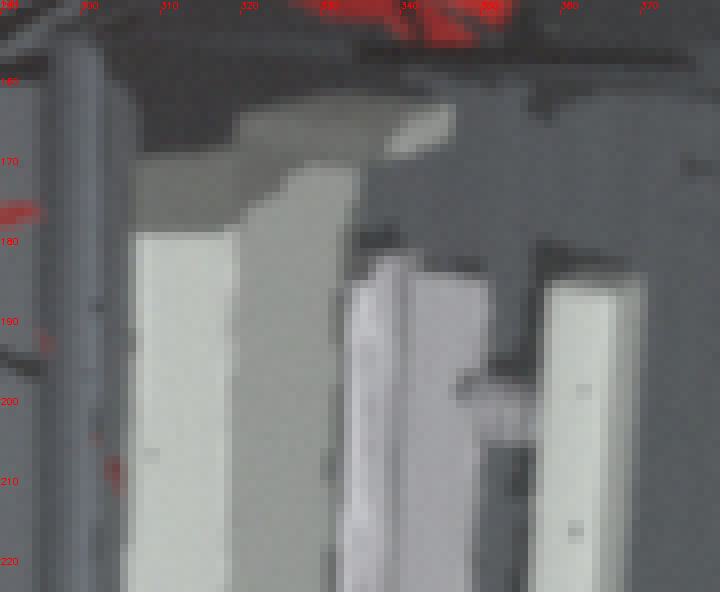

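View pics/z10.png

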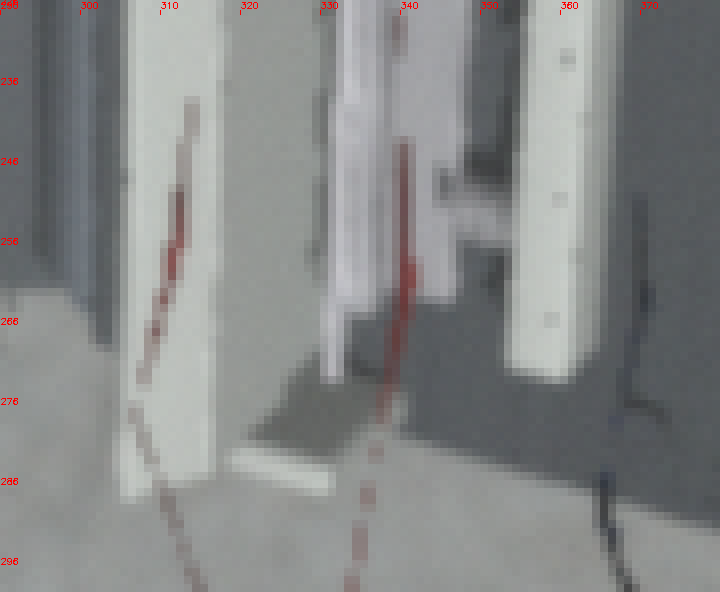

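Run:
```python
from h import *
t1,t2=ldtp('w1'),ldtp('w2')
pts={'lip+':((306.6,168.3),(298.9,163.5)),'lip-':((304.7,288.3),(299.8,292)),'wall+':((319.3,168.5),(309.5,162.8)),'wall-':((316.1,285.1),(308.7,284.8)),
'jaw+':((333.5,184),(321.8,177)),'jaw-':((329.7,273.5),(321,270.5))}
for s,v in pts.items():
    P,e=tri(ray('wrist',np.array(v[0])-.0,t1),ray('wrist',np.array(v[1])-.0,t2)); pts[s]=P; print(s,P.round(4),round(e,4))
for a in('lip','wall','jaw'):
    d=pts[a+'+']-pts[a+'-']; m=(pts[a+'+']+pts[a+'-'])/2
    print(a,m.round(4),np.linalg.norm(d).round(4),np.degrees(np.arctan2(-d[0],d[1])).round(2),d[2].round(4))
```

```text
lip+ [ 0.491  -0.1032  0.094 ] 0.0005
lip- [ 0.504  -0.2342  0.0974] 0.0009
wall+ [ 0.5037 -0.1023  0.0912] 0.0004
wall- [ 0.5162 -0.2306  0.0935] 0.0016
jaw+ [ 0.5202 -0.1162  0.0899] 0.0005
jaw- [ 0.5293 -0.2154  0.0937] 0.0002
lip [ 0.4975 -0.1687  0.0957] 0.1317 5.67 -0.0034
wall [ 0.51   -0.1664  0.0924] 0.1289 5.57 -0.0023
jaw [ 0.5248 -0.1658  0.0918] 0.0997 5.27 -0.0038
```

Run:
```python
from h import *
t1,t2=ldtp('w1'),ldtp('w2')
pts={'wall':[((319.3,168.5),(309.5,162.8)),((316.1,285.1),(308.7,284.8)),.0915],
'jaw':[((333.5,184),(321.8,177)),((329.7,273.5),(321,270.5)),.0926]}
for s,(a,b,z) in pts.items():
    for i,t in ((0,t1),(1,t2)):
        A=onz('wrist',a[i],z,t);B=onz('wrist',b[i],z,t);d=A-B
        print(s,i+1,((A+B)/2).round(4),np.linalg.norm(d).round(4),np.degrees(np.arctan2(-d[0],d[1])).round(2))
def z(fn,x0,y0,w,h,k,out):
    t=cv2.imread(f'pics/{fn}.png')[y0:y0+h,x0:x0+w]
    t=cv2.resize(t,(w*k,h*k),interpolation=cv2.INTER_NEAREST)
    for i in range(0,w,10): cv2.putText(t,str(x0+i),(i*k,8),0,.3,(0,0,255)); cv2.line(t,(i*k,10),(i*k,14),(0,0,255))
    for i in range(0,h,10): cv2.putText(t,str(y0+i),(0,i*k+4),0,.3,(0,0,255))
    cv2.imwrite(f'pics/{out}.png',t)
z('top0',295,185,62,60,9,'z11'); z('side0',300,160,66,84,7,'z12')
```

```text
wall 1 [ 0.51   -0.1674  0.0915] 0.1313 5.56
wall 2 [ 0.5104 -0.1666  0.0915] 0.1291 6.08
jaw 1 [ 0.5247 -0.166   0.0926] 0.1007 5.42
jaw 2 [ 0.5242 -0.1657  0.0926] 0.101 6.63
```

View pics/z11.png

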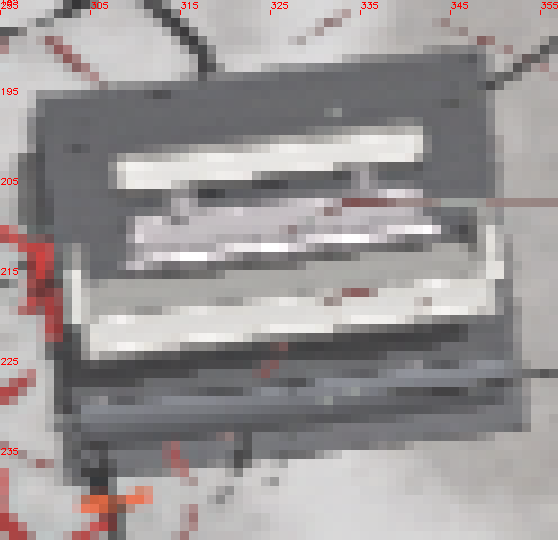

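View pics/z12.png

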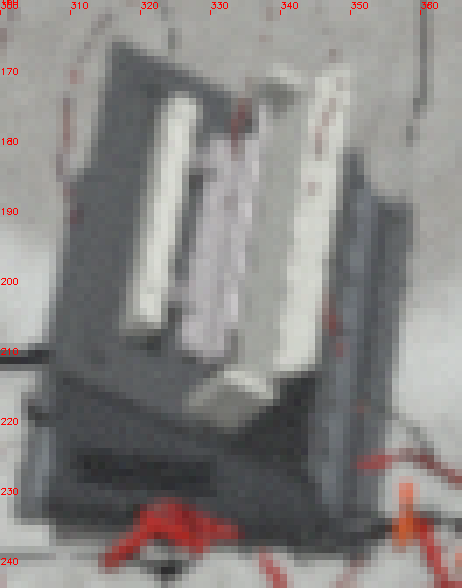

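Run:
```python
from h import *
for n,a,b,z in [('top',(304.5,219.8),(349.2,215.2),.0915),('side',(339.2,212.4),(344.1,170.6),.0915)]:
    A=onz(n,a,z);B=onz(n,b,z);d=A-B
    print(n,A,B,((A+B)/2).round(4),np.linalg.norm(d).round(4),np.degrees(np.arctan2(-d[0],d[1])).round(2))
# rack in top: bar
```

```text
top [ 0.50425941 -0.10535442  0.0915    ] [ 0.5154949  -0.23383517  0.0915    ] [ 0.5099 -0.1696  0.0915] 0.129 5.0
side [ 0.50241158 -0.10192308  0.0915    ] [ 0.51738971 -0.22999147  0.0915    ] [ 0.5099 -0.166   0.0915] 0.1289 6.67
```

Run:
```python
from h import *
q=att(-7.1); g=robot.grasp_offset
c=np.array([.4533,.1535,.101])
robot.reach(c+[0,0,g+.06],q)
robot.move_l(c+[0,0,g],q,rate=.15)
print(robot.read_contact_force(),robot.read_position())
robot.grab(100)
print('w',robot.read_width(),robot.read_contact_force(),robot.read_moment(),robot.read_t())
snap('side','s5'); snap('top','t5')
robot.move_l(c+[0,0,g+.125],q,rate=.12)
print('w',robot.read_width(),robot.read_contact_force(),robot.read_moment(),robot.read_t())
wsnap('w5'); snap('side','s6')
```

```text
[-0.35481437  0.15176344 -0.11463117] [0.45452063 0.15378381 0.15656375]
w 0.01010812927866151 [-0.07859817  0.16903465  4.32054653] [-0.02850635  0.35642345 -0.04578152] 6.35
w 0.01026677658619484 [-0.0545309   0.31422817 -1.83340581] [ 0.02226636 -0.0209787  -0.0494849 ] 7.6417
```

View pics/w5.png

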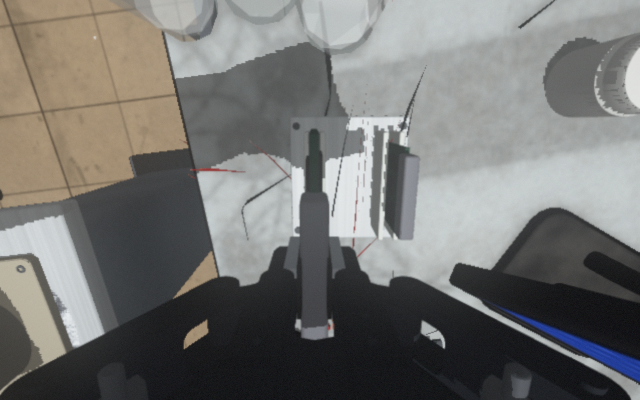

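View pics/s6.png

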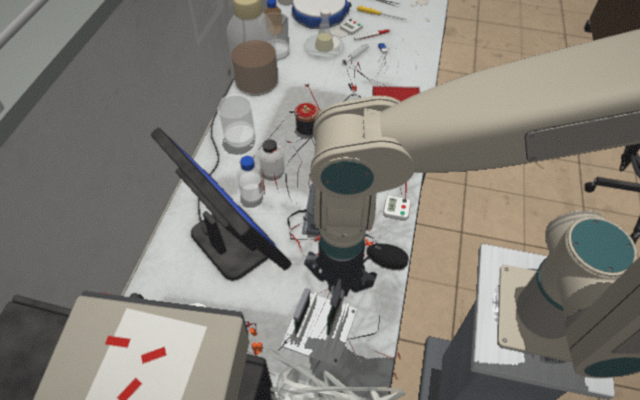

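Run:
```python
from h import *
t=cv2.imread('pics/w5.png')[110:350,270:370]; cv2.imwrite('pics/z13.png',cv2.resize(t,None,fx=2.5,fy=2.5,interpolation=cv2.INTER_CUBIC))
tp=(np.zeros(3),np.array([1.,0,0,0]))  # tool frame
for uv,z in [((302,193),.044),((328,193),.044),((315,129),.149),((315,129),.141),((315,150),.141),((301,334),.044),((330,334),.044)]: print(uv,z,onz('wrist',uv,z,tp).round(4))
for P in [(.06,0,.149),(.06,0,.141),(.06,0,.065),(.035,0,.044),(.035,0,.064),(-.035,0,.044)]: print(P,proj('wrist',P,tp))
```

```text
(302, 193) 0.044 [ 0.0387 -0.0041  0.044 ]
(328, 193) 0.044 [0.0387 0.0058 0.044 ]
(315, 129) 0.149 [0.0594 0.0012 0.149 ]
(315, 129) 0.141 [0.0597 0.0012 0.141 ]
(315, 150) 0.141 [0.0458 0.0012 0.141 ]
(301, 334) 0.044 [-0.0236 -0.0052  0.044 ]
(330, 334) 0.044 [-0.0236  0.0073  0.044 ]
(0.06, 0, 0.149) [[313.22709295 128.17347189]]
(0.06, 0, 0.141) [[313.20391369 128.4799134 ]]
(0.06, 0, 0.065) [[312.84710775 133.19685095]]
(0.035, 0, 0.044) [[312.7988363  202.55010383]]
(0.035, 0, 0.064) [[312.94640913 190.86441241]]
(-0.035, 0, 0.044) [[313.10205344 356.30663396]]
```

View pics/z13.png

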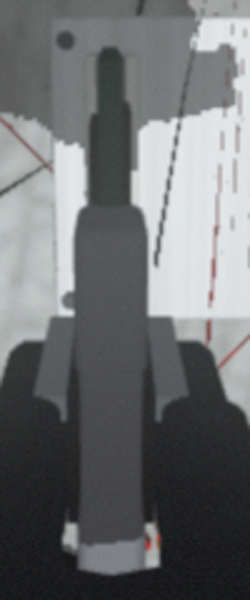

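```bash
cat >> h.py <<'E'
YAW=5.7; SEAT=np.array([.5319,-.1648,.0615]); QC=att(YAW,30); M=rot(QC).as_matrix()
# clip axes: x=tool y, y=tool x, z=-tool z
CX,CY,CZ=M[:,1],M[:,0],-M[:,2]
def tcp(cx,cy,cz,q=None): return SEAT+CX*cx+CY*cy+CZ*(cz+.149)
def clipc():
    p=np.array(robot.read_position())-SEAT; f=np.array(robot.read_contact_force())
    return np.array([p@CX,p@CY,p@CZ-.149])*1e3, np.array([f@CX,f@CY,f@CZ])
def tiltdeg():
    r=rot(robot.read_eef_rot()).as_matrix()@M.T
    return np.degrees(R.from_matrix(M.T@r@M).as_rotvec())
E
python3 - <<'E'
from h import *
robot.reach(tcp(.002,0,.10),QC); print(robot.read_t())
robot.sleep(.2); print(clipc(),tiltdeg())
robot.move_l(tcp(.002,0,.055),QC,rate=.08)
robot.sleep(.1); print(clipc(),tiltdeg(),robot.read_moment(),robot.read_t())
wsnap('w6');snap('side','s7');snap('top','t7')
t=cv2.imread('pics/w6.png')[110:350,220:420]; cv2.imwrite('pics/z14.png',cv2.resize(t,None,fx=2.5,fy=2.5,interpolation=cv2.INTER_CUBIC))
E
```

```text
8.9833
(array([ 2.57700931,  0.6523191 , 99.74326629]), array([-0.36834623, -0.22917858, -0.6414193 ])) [ 0.00924876  0.06711671 -0.09258382]
(array([ 2.52049729, -0.28046979, 55.46527677]), array([-2.08571243,  0.39737225, -1.23306476])) [-0.04874708 -0.04192961 -0.02061378] [-0.06469786  0.63429099 -0.05080804] 9.9917
```

View pics/w6.png

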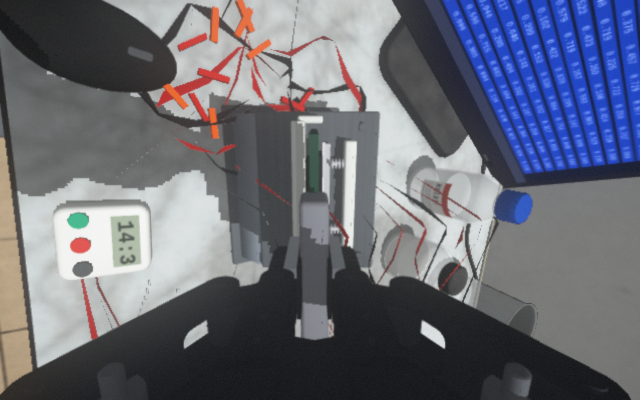

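View pics/z14.png

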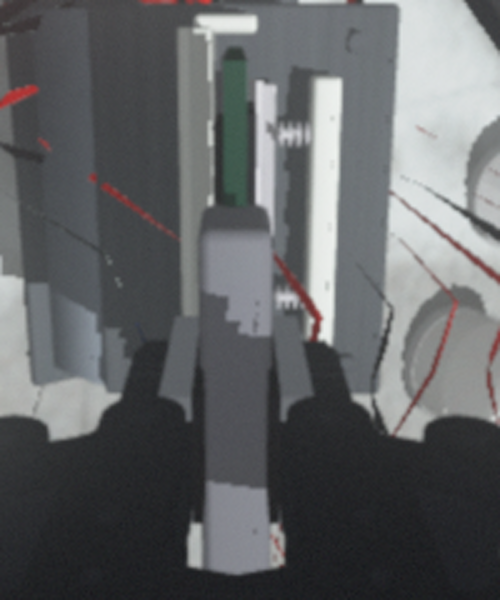

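View pics/s7.png

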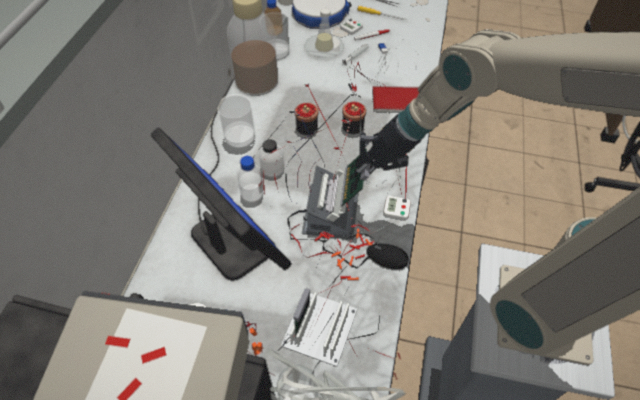

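Run:
```python
from h import *
tp=(np.zeros(3),np.array([1.,0,0,0]))
for nm,uv,z in [('bead',(220+234.5/2.5,110+50/2.5),.145),('panelL',(220+223/2.5,110+180/2.5),.07),('panelR',(220+246/2.5,110+180/2.5),.07),('wall+',(220+212/2.5,110+30/2.5),.1675),('wallmid',(220+212/2.5,110+150/2.5),.1675),('jawtop',(220+257/2.5,110+82/2.5),.1755),('jawtop2',(220+257/2.5,110+200/2.5),.1755)]: print(nm,onz('wrist',uv,z,tp).round(4))
im=cv2.imread('pics/w6.png')
for r in (125,135,145,155,165,180): print(r,im[r,290:330].mean(1).astype(int))
```

```text
bead [ 0.0587 -0.0002  0.145 ]
panelL [ 0.0377 -0.0023  0.07  ]
panelR [0.0377 0.002  0.07  ]
wall+ [ 0.0638 -0.0069  0.1675]
wallmid [ 0.0277 -0.0072  0.1675]
jawtop [0.0479 0.0069 0.1755]
jawtop2 [0.01   0.0072 0.1755]
125 [ 90 118 131 133 135 128 123 124 124 123 122 132 178 211 190 154 127 113
 111 113 114 115 114 114 116 115 115 114 113 113 111 114 114 114 114 113
 114 113 113 117]
135 [ 82 113 130 133 134 129 123 123 123 122 122 124 131 180 186 140 114 106
  91  83  80  80  79  81  80  83  80  82  97 108 110 111 110 112 113 112
 112 113 112 113]
145 [ 80 112 129 132 134 128 123 122 121 121 121 122 124 127 144 128  88  75
  78  79  79  78  81  78  80  81  81  82  96 105 105 116 176 218 219 212
 207 207 205 208]
155 [ 75 105 127 132 131 127 124 122 122 121 121 120 121 126 143 131  87  65
  65  75  76  78  80  81  78  78  78  79  71  63  58  76 155 207 214 208
 206 206 203 191]
165 [ 74  96 119 131 134 130 125 121 123 121 121 121 129 177 190 134  65  54
  53  67  76  78  77  76  78  77  77  79  75  70  62  76 145 201 213 207
 205 203 181 144]
180 [ 71  83 114 127 132 131 126 122 122 120 121 122 120 125 140 117  62  50
  53  66  73  75  76  76  76  76  75  75  69  65  63  86 176 219 209 203
 203 204 202 173]
```

Run:
```python
from h import *
pr=lambda: print(*[a.round(2) for a in clipc()],np.array(robot.read_moment()).round(2),tiltdeg().round(2),robot.read_width().__round__(4),round(robot.read_t(),2))
pr()
robot.move_l(tcp(.0008,0,.050),QC,rate=.05); pr()
for z in (.035,.026,.022,.019):
    robot.move_l(tcp(.0008,0,z),QC,rate=.05); pr()
wsnap('w7')
```

```text
[ 2.4  -0.3  55.48] [-0.76  0.21 -1.5 ] [-0.03  0.76  0.01] [-0.05 -0.05 -0.01] 0.0104 10.14
[ 0.31  0.24 49.69] [-1.03  0.05 -1.  ] [-0.09  0.72  0.01] [0.04 0.03 0.02] 0.0107 10.39
[ 0.4   0.32 34.5 ] [-2.28 -0.48 -0.55] [-0.06  0.7  -0.04] [0.05 0.05 0.01] 0.0104 10.84
[ 0.43  0.25 25.6 ] [-1.64 -0.22 -0.99] [-0.03  0.66  0.  ] [0.04 0.04 0.01] 0.0104 11.18
[ 0.64  0.1  21.82] [-0.61 -0.39 -1.25] [-0.09  0.71 -0.01] [0.02 0.02 0.01] 0.0101 11.43
[ 0.71  0.09 18.87] [-0.21  1.36 -1.54] [-0.08  0.7   0.02] [ 0.01  0.02 -0.  ] 0.0107 11.68
```

Run:
```python
from h import *
pr=lambda: print(*[a.round(2) for a in clipc()],np.array(robot.read_moment()).round(2),tiltdeg().round(2),robot.read_width().__round__(4),round(robot.read_t(),2))
for z in (.016,.013,.011,.009,.007,.005,.003,.0015,0,-.001,-.002,-.003):
    robot.move_l(tcp(.0004,0,z),QC,rate=.03); pr()
    f=clipc()[1]
    if f[2]>25 or abs(f[0])>15: break
```

```text
[-0.09 -0.1  15.78] [-2.61  0.43 -3.16] [-0.32  1.03 -0.19] [ 0.07 -0.03  0.03] 0.0105 11.97
[ 0.06 -0.12 12.85] [-3.   -0.25  0.77] [-0.36  1.22 -0.27] [ 0.05 -0.03  0.02] 0.0102 12.22
[ 0.18 -0.12 11.07] [-3.46 -0.64  3.13] [-0.25  1.43 -0.23] [ 0.04 -0.03  0.02] 0.0103 12.47
[ 0.25 -0.18  9.28] [-3.81 -0.45  5.82] [-0.25  1.58 -0.16] [ 0.04 -0.04  0.03] 0.0107 12.72
[ 0.3  -0.2   7.32] [-4.48  0.33  7.19] [-0.25  1.64 -0.15] [ 0.04 -0.04  0.02] 0.0104 12.97
[ 0.23 -0.14  5.18] [-3.16  0.13  5.34] [-0.31  1.49 -0.17] [ 0.04 -0.04  0.02] 0.0103 13.22
[ 0.1  -0.02  2.9 ] [-3.03 -1.76  1.25] [-0.44  1.45 -0.21] [ 0.04 -0.01  0.02] 0.0107 13.47
[0.04 0.15 1.19] [-2.4  -0.83 -2.61] [-0.37  1.24 -0.25] [0.03 0.02 0.01] 0.0105 13.72
[0.52 0.08 0.66] [-4.61  0.76 11.92] [-0.05  1.9  -0.04] [0.02 0.01 0.01] 0.0102 13.97
[0.87 0.06 0.58] [-7.87  2.94 25.25] [0.34 2.56 0.26] [ 0.   -0.    0.03] 0.0103 14.22
```

Run:
```python
from h import *
def pr():
    m=np.array(robot.read_moment()); print(*[a.round(2) for a in clipc()],np.array([m@CX,m@CY,m@CZ]).round(2),tiltdeg().round(2),round(robot.read_t(),2))
pr()
robot.move_l(tcp(.0002,0,-.0015),QC,rate=.03); pr(); robot.sleep(.2); pr()
# small rotation about clip x, +0.4 deg (lower -y end)
q=quat(R.from_rotvec(CX*np.radians(.4))*rot(QC)); 
robot.move_l(tcp(.0002,0,-.0015),q,rate=.03); robot.sleep(.2); pr()
wsnap('w8'); snap('side','s8'); snap('top','t8')
t=cv2.imread('pics/w8.png')[90:290,220:420]; cv2.imwrite('pics/z15.png',cv2.resize(t,None,fx=2.5,fy=2.5,interpolation=cv2.INTER_CUBIC))
```

```text
[0.87 0.06 0.58] [-7.87  2.94 25.25] [ 0.65  2.51 -0.07] [ 0.   -0.    0.03] 14.22
[0.94 0.03 0.57] [-7.3   4.2  31.43] [ 0.83  2.74 -0.07] [-0.02 -0.01  0.03] 14.47
[0.92 0.06 0.56] [-7.7   2.87 31.92] [ 0.79  2.74 -0.08] [-0.02 -0.01  0.03] 14.68
[ 0.93 -0.31  0.56] [-7.4   2.38 30.39] [ 0.44  2.75 -0.04] [-0.01  0.33  0.02] 15.12
```

View pics/z15.png

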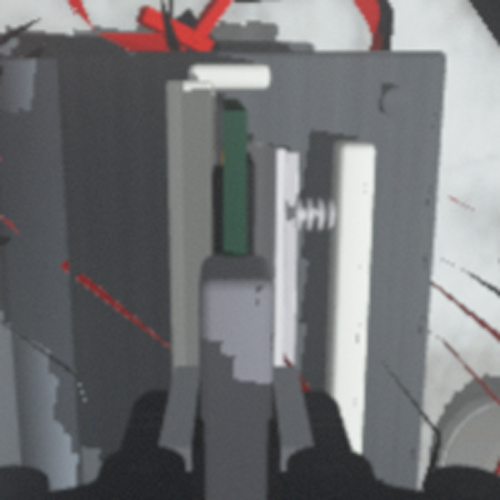

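Run:
```python
from h import *
def pr():
    m=np.array(robot.read_moment()); print(*[a.round(2) for a in clipc()],np.array([m@CX,m@CY,m@CZ]).round(2),robot.read_width().__round__(4),round(robot.read_t(),2))
robot.move_l(tcp(-.0002,0,.0008),QC,rate=.03); robot.sleep(.1); pr()
robot.gripper_open(); pr()
robot.move_l(tcp(.0005,0,.075),QC,rate=.12); pr()
wsnap('w9'); snap('side','s9'); snap('top','t9')
t=cv2.imread('pics/w9.png')[90:330,200:440]; cv2.imwrite('pics/z16.png',cv2.resize(t,None,fx=2.5,fy=2.5,interpolation=cv2.INTER_CUBIC))
```

```text
[-0.09  0.09  0.78] [-3.58 -0.14  4.29] [ 0.02  1.47 -0.06] 0.0104 15.62
[-0.15 -0.    0.82] [-0.01  0.12 -0.72] [ 0.07  0.5  -0.02] 0.0856 16.34
[ 0.13  0.19 74.69] [-0.88  0.49 -0.13] [-0.03  0.52  0.02] 0.0855 17.11
```

View pics/z16.png

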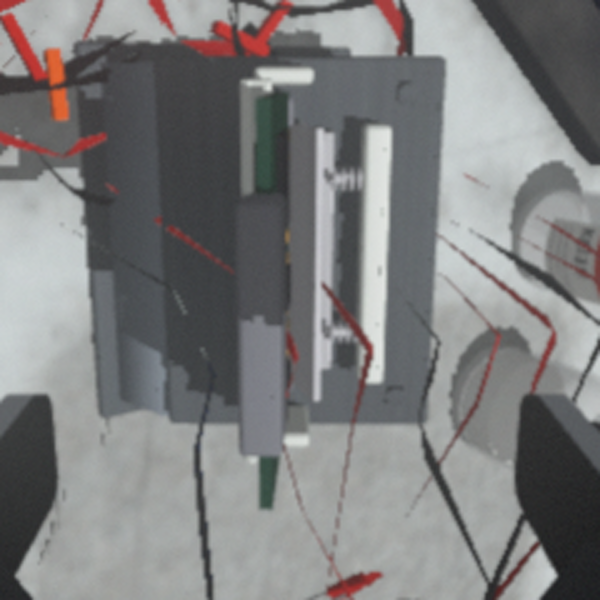

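View pics/s9.png

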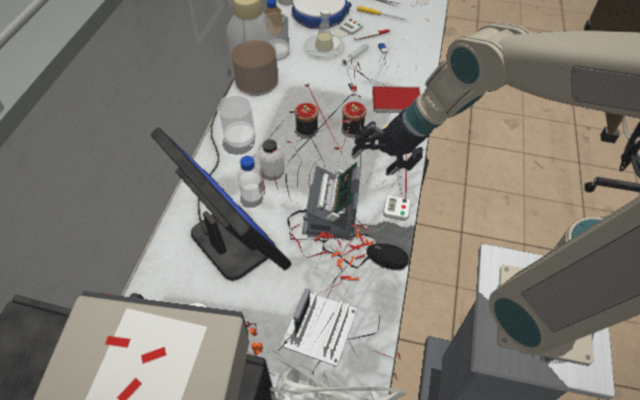

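Run:
```python
from h import *
print(clipc(),tiltdeg())
for w in ('w2','w6','w8','w9'):
    tp=ldtp(w); r=M.T@rot(tp[1]).as_matrix(); p=(tp[0]-SEAT); print(w,[round(float(p@a)*1e3,2) for a in (CX,CY,CZ)],np.degrees(R.from_matrix(r).as_rotvec()).round(2))
def onclip(uv,cz,tp):
    o,d=ray('wrist',uv,tp); t=(cz-(o-SEAT)@CZ)/(d@CZ); P=o+d*t-SEAT; return (np.array([P@CX,P@CY,P@CZ])*1e3).round(1)
tp=ldtp('w9'); f=lambda x,y:(200+x/2.5,90+y/2.5)
for nm,uv,cz in [('bar+yL top',(240,196),.105),('bar+yR',(284,196),.105),('bar-yL',(241,455),.105),('bar-yR',(281,455),.105),('panel-y',(266,508),.085),('panel+y',(271,93),.02),('wall +',(262,85),.037),('jaw top+',(316,130),.029),('jaw top-',(316,400),.029),('stop+ ',(285,76),.028),('stop-',(297,440),.028)]:
    print(nm,onclip(f(*uv),cz,tp))
robot.sleep(.2); print(clipc(),tiltdeg()); wsnap('w10')
t=cv2.imread('pics/w10.png')[90:330,200:440]; cv2.imwrite('pics/z17.png',cv2.resize(t,None,fx=2.5,fy=2.5,interpolation=cv2.INTER_CUBIC))
```

```text
(array([-0.22196639,  0.46864735, 74.175753  ]), array([0.19374982, 0.15012241, 0.82704262])) [0.07842051 0.08064111 0.02555581]
w2 [0.21, 36.61, 259.23] [ 0.    0.55 -0.97]
w6 [2.52, -0.28, 204.47] [-0.05 -0.04 -0.02]
w8 [0.93, -0.31, 149.56] [-0.01  0.33  0.02]
w9 [0.13, 0.19, 223.69] [0.02 0.02 0.02]
bar+yL top [-11.   36.7 105. ]
bar+yR [ -0.2  36.7 105. ]
bar-yL [-11.9 -33.6 105. ]
bar-yR [ -1.1 -33.6 105. ]
panel-y [ -5.8 -61.9  85. ]
panel+y [-4.7 59.5 20. ]
wall + [-7.3 62.3 37. ]
jaw top+ [10.6 47.5 29. ]
jaw top- [ 11.5 -51.2  29. ]
stop+  [ 0.1 65.1 28. ]
stop- [  4.5 -68.   28. ]
(array([ 0.15913578,  0.21693675, 74.51681553]), array([0.16185387, 0.22408268, 0.23565777])) [0.04496284 0.04774539 0.01147413]
```

View pics/z17.png

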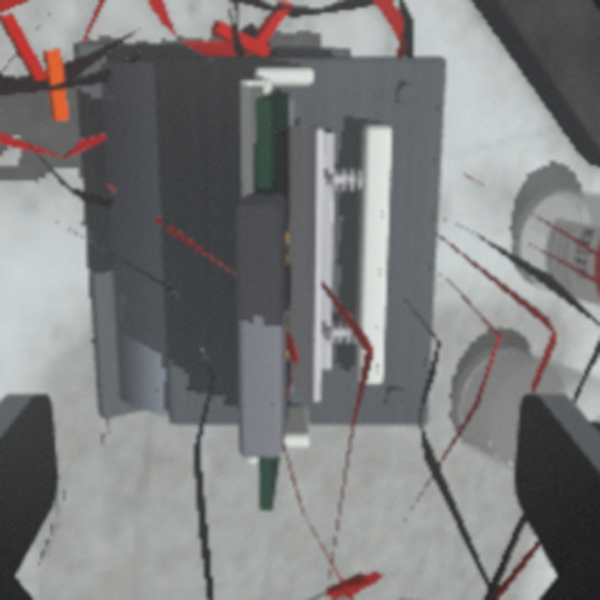

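Run:
```python
from h import *
robot.move_l(tcp(0,0,.12),QC,rate=.15)
robot.sleep(.2)
snap('top','t10')
for n,a,b in (('top','top0','t10'),('side','side0','s9')):
    A,B=cv2.imread(f'pics/{a}.png'),cv2.imread(f'pics/{b}.png')
    d=(cv2.absdiff(A,B).max(2)>45).astype(np.uint8)*255; cv2.imwrite(f'pics/d_{n}.png',np.vstack([B[90:310],cv2.merge([d]*3)[90:310]]))
print(robot.read_t())
```

```text
18.2083
```

View pics/d_top.png

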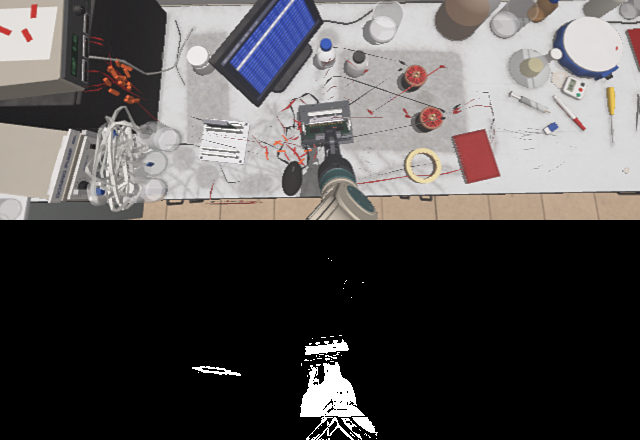

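View pics/d_side.png

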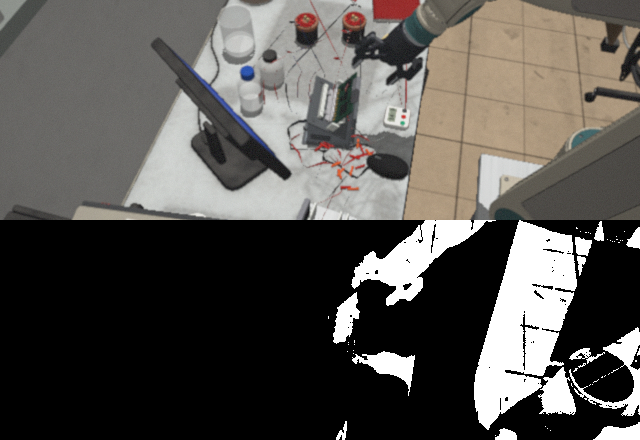

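The images differ only at the lifted board, the clip and the arm with its shadow, apart from a few specks by the bottle. I'm handing in.

Run:
```python
from h import *
print(robot.read_contact_force(),robot.read_t()); robot.sign_off()
```

```text
[0.71362987 0.43165518 0.27056408] 18.2083
the job is handed in; nothing more can be done
```

I took the wide board out of the rack and pressed it into the edge clip until the jaw snapped over the bead. I then released it, backed the gripper clear and handed the job in at 18.2 s.

- **Snap and seating:** the push force rose to about 7 N, then dropped below zero as the jaw snapped over. The board then met a firm stop about 0.6 mm from the computed seat, and it did not move further under about 32 N.
- **Sideways load while pressing:** at 25 N the reaction was off-centre, about 30 mm towards the +y end. I turned the tool by 0.4° at full press, which roughly halved the moment.
- **Board after release:** the last wrist picture shows the grip bar at the home height to about 1 mm. It is level along the slot, and the board lies between the end stops.
- **Lean:** once released, the board tipped about 3.5° towards the robot-side wall. That matches the 4 mm panel resting on the wall's upper edge above the 8 mm bead, so I took it as the natural resting position. It is not exactly parallel to the wall.
- **Other objects:** before/after top and side pictures show changes only at the board, the clip, the arm and its shadow, plus a few unexplained specks near the bottle in the top view. The narrow board is still in the rack.
- **Not measured:** the jaw position was not read directly. The snap is inferred from the force curve and the pictures.

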